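Uncover a drive unit's fan and release its transport lock

TASK

Lift the loose round lid off the fan well of the drive unit by its knob and set it down gently, knob up, on the middle of the white foam pad. Then release the lock lever inside that well: swing it from the stop it rests against all the way over to its other stop. Some of these locks have a reverse thread, so find out by careful trying which way this one gives; leave the neighbouring unit's lever and everything else on the bench as they are.

Things in the scene. Friction and masses are not known exactly. Their poses are not given: they have to be found in the camera images.
- unit: Drive unit to work on, fixed. Black case 260 x 190 x 50 mm high, on it an upright round black collar, the fan well: outer radius 84, inner 78 mm, rim 110 mm above the bench; inside only fan blades (up to 65 mm above the bench) and the lever. Origin: on the well axis at bench level, z up; the case reaches 165 mm to its -x (keypad end, robot side) and 95 mm to +x.
- lid: Loose grey metal lid, about 0.2 to 0.45 kg. Origin: centre of its underside, z up. From the origin: a locating lip of radius 71 mm, 0 to 8 mm; a disc of radius 87 mm, 8 to 14 mm; a black knob on top on a neck of radius 10 mm. At the start it rests on the well's rim with its lip inside (about 7 mm of play all round, origin 102 mm above the bench).
- knob (a point): Middle of the lid's knob, 38 mm above the lid's origin. The knob is a plain upright cylinder 34 mm in diameter and 24 mm high (12 mm above and below this point); 12 mm clear between it and the disc.
- pad: White foam pad (stiff), fixed, 190 x 190 x 30 mm. Origin: centre of its underside, at bench level; its top is 30 mm above the bench.
- lever_1 (a joint): Angle of lever 1, rad: 0 = locked, as at the start, against a hard stop; 1.57 = released, at the other hard stop. One of the two levers releases anticlockwise seen from above, the other clockwise (which one is not told). Either may stand in the unit's well, the other in the neighbour: the points' positions tell.
- lever_2 (a joint): The same for lever 2.
- lever_1_hub (a point): Lever 1: on its upright axis, at the hub's top, 94 mm above the bench. Steel; hub radius 15 mm, one level arm 14 mm wide, 80 to 92 mm above the bench. Turns against a steady friction of 0.10 N m (2 N at 48 mm from the axis), stays where left, does not yield at a stop. The well leaves room to sweep the arm with closed fingertips from either side.
- lever_1_tip (a point): Lever 1: the middle of its round end (radius 9 mm, 79 to 95 mm above the bench), 57 mm out from the axis, at the height of the hub point. From hub to tip is the direction the arm points.
- lever_2_hub (a point): Lever 2: on its upright axis, at the hub's top, 94 mm above the bench. Steel; hub radius 15 mm, one level arm 14 mm wide, 80 to 92 mm above the bench. Turns against a steady friction of 0.10 N m (2 N at 48 mm from the axis), stays where left, does not yield at a stop. The well leaves room to sweep the arm with closed fingertips from either side.
- lever_2_tip (a point): Lever 2: the middle of its round end (radius 9 mm, 79 to 95 mm above the bench), 57 mm out from the axis, at the height of the hub point. From hub to tip is the direction the arm points.
- neighbour: A second unit of the same shape at the left edge of the bench, without a lid, fixed, same origin and sizes as the unit. To be left alone.
- screwdriver: Loose bystander: screwdriver 150 mm, lying on the unit's deck near the keypad. Origin: centre of its underside.
- fan: Loose bystander: black square fan 92 x 92 x 25 mm. Origin: centre of its underside.
- cleaner: Loose bystander: white bottle, 56 mm diameter, 140 mm high. Origin: centre of its underside.
- heatsink: Loose bystander: finned aluminium block 120 x 70 x 35 mm. Origin: centre of its underside.
- carton: Loose bystander: cardboard box 100 x 70 x 50 mm. Origin: centre of its underside.
- spanner: Loose bystander: steel spanner 160 mm long. Origin: centre of its underside.
- terminal: Loose bystander: grey terminal block 90 x 30 x 22 mm, between unit and pad. Origin: centre of its underside.
There are look-alikes about, which are no part of the job. Of the things that look like the lid, the smallest one is meant.

How it is judged:
On the way, in this order (a step that is already met when the one before it is completed fails the run):
1. the lid is lifted clear of the well (z of lid in the frame of unit above 0.115 m and contact force between the fingers and lid above 0.5 N), for 0.1 s.
2. the lid lies on the foam pad, knob up, released (horizontal distance between lid and pad below 0.045 m and z of lid in the frame of pad between 0.026 and 0.036 m and angle between lid's own z axis and vertical below 0.08 rad and contact force between the fingers and lid below 0.1 N and linear speed of lid below 0.03 m/s), for 0.2 s.
At the end, for the whole second after the job is handed in: The lid rests flat and released on the foam pad, knob up, its centre within 45 mm of the pad's centre; the lever in the unit's well is turned over to within 0.22 rad (12 degrees) of its released stop; the neighbour's lever and the bystanders are where they were (all of step 2 and ((horizontal distance between lever_1_hub and unit below 0.04 m and value of joint lever_1 above 1.35 rad) or (horizontal distance between lever_2_hub and unit below 0.04 m and value of joint lever_2 above 1.35 rad))); the robot touches nothing.
It fails at once if the lid is dropped (falls freely by more than about 15 mm) (contact force between anything else and lid below 0.1 N and linear speed of lid above 0.5 m/s).
It fails at once if the neighbouring unit's lever is turned (more than 0.15 rad) ((horizontal distance between lever_1_hub and neighbour below 0.04 m and value of joint lever_1 above 0.15 rad) or (horizontal distance between lever_2_hub and neighbour below 0.04 m and value of joint lever_2 above 0.15 rad)).
It fails at once if a bystander is moved by more than 30 mm (distance of any of screwdriver, fan, cleaner, heatsink, carton, spanner, terminal from where it was at the start of the episode above 0.03 m).
It also fails if it takes over 61 s, if anything falls off the work surface, if the arm or the gripper's body presses on something with over 40 N, if the wrist force passes 120 N, or if a joint passes its speed limit or range.

ROBOT

A 7-joint arm with a two-finger parallel gripper is mounted at the origin on the work surface. World frame = base frame: x ahead of the robot, y to its left, z up, the work surface at z = 0. Lengths are in m, angles in rad, forces in N, time in s.
With the tool pointing down it reaches from about 0.4 to 0.85 m from the base axis. Payload 10.4 kg.
Tool frame: the origin (TCP) lies on the centre line of the jaws, within the pads' length; the fingertips stand 11 mm ahead of it and the grasp point (between the pads) lies 8 mm behind it (tip_reach is the distance from the TCP to the fingertips, in m); z points along the fingers, y is the line along which they close (so a half turn about z gives the same grasp; the last joint's range is limited). The gripper opens to 85 mm and grips with 20 to 120 N. Pads are 22 mm wide; open, the fingers measure 114 mm over their backs; the gripper's body (76 mm by 85 mm) begins 54 mm behind the grasp point. The pads swing forward as they close: fully open they stand 13 mm farther back than shut.
Start: joints at [1.178, 0.332, -0.065, 1.46, 0.022, 1.35, -0.088], TCP at [0.226, -0.583, 0.242] pointing down, gripper open.
Joint ranges: [-2.6, 2.6], [-0.5, 2.12], [-1.47, 1.34], [0.16, 2.42], [-1.27, 4.41], [0.06, 2.06], [-2.6, 2.6]. Speed limits (rad/s): [2.22, 2.22, 2.79, 2.79, 3.14, 3.14, 3.14].

INTERFACE

Orientations are given as a unit quaternion [x, y, z, w].
In Python, from workcell import get_obs, camera, hand_in, tip_reach gives the robot as it stands. The module is installed in compiled form; this text tells all that it offers.
- The arm moves only by the tool move_arm, never from a script. Its argument "plan" is a list of rows, each an object with "delta_pos": the shift along the tool's x, y, z in parts of the range, where 1.0 means 1 m, a list of three; "turn": the turn, a rotation vector about the tool's x, y, z in fractions of the full range, 1 being 2 rad, a list of three; "fingers": the closure, from 0 (fully open) to 1 (shut). A call has 1 to 12 rows; each row is the pose to reach, as a shift and turn from the pose commanded when the call began, along the tool's axes at that moment; what a row does not reach only later rows make up. A row lasts 1/8 s, in which the tool goes at most 62.5 mm and 10.7 degrees, less where a joint would pass 70% of its speed; a pose out of reach is approached as far as the arm can. No shift or turn number may pass 1 either way. A call with a gripper value outside its range is refused whole. The fingers move at their own pace and stop on an object; "force" is the grip in N (left out, the last holds). Time passes only in rows, so rows that repeat a pose let the fingers close. It gives the time, the measured TCP pose, the force, the opening and the grip force at its end, in the units of the state.
- get_obs(): the state, without advancing time (a new reading comes with each control period).
- camera(name): name is "scene" or "side" or "wrist"; returns a dict with "color" (420x560x3 uint8, red, green, blue), "range_z" (420x560 float32, m along the optical axis (not along the pixel's ray), 0 where there is no reading), "fx", "fy", "cx", "cy" (pixels), "R" (3x3) and "t" (3): a world point X has camera coordinates R X + t; the wrist camera has in their place "tool_from_camera" (4x4, takes a point from camera to tool coordinates, whose origin is the TCP and whose axes are the flange's). Camera axes: x right, y down, z forward; pixel columns grow to the right and rows downward; lengths in m; the calibration is good to about 2 mm. The wrist camera is an equidistant fisheye: a pixel r from the principal point sees the ray r / f radians off the axis. A picture is of the moment at which its call begins: read the wrist's pose just before it.
- hand_in(): hands the job in; it is judged then, once.
The state is a dict: "clock": time; "joint_pos": joint angles; "joint_velocities": joint speeds; "tau": joint torques, N m; "position": TCP position; "ee_rot": TCP orientation; "ft_force": force on the tool from outside, world axes, zero at the start; "torque": the same for the moment, N m; "grip_width": opening from 0.0 (shut) to 1.0 (fully open); "grasp_force": force on a finger pad.
Only numpy, scipy, OpenCV 4.12 (cv2) and the standard library are available. Lean on these libraries where they do the work, as an engineer would, in place of code of your own. Each camera call takes 0.05 s, during which the arm holds its last target. There are 200 camera calls.

## Working session

There is one attempt and no reset: what is moved stays moved. The work goes in short steps, Python scripts to look and compute and a tool call to move; the robot and the scene stay as the last step left them, time stands still between calls to the robot, and variables do not carry over. Pictures are saved under pics/ and viewed, at most 10 in all, crops included, and the job is handed in when it is done.

Besides the shell and the picture viewer there is one more tool, called after "Request:" as a command line: name --argument value ..., lists and objects as JSON in quotes. move_arm: Moves the arm, as the interface text tells. Its arguments: {"type":"object","properties":{"plan":{"type":"array","items":{"type":"object","properties":{"delta_pos":{"type":"array","items":{"type":"number"}},"turn":{"type":"array","items":{"type":"number"}},"fingers":{"type":"number"}}}},"force":{"type":"number"}},"required":["plan"]}

```bash
mkdir -p pics; cat > h.py <<'E'
import numpy as np, cv2
from workcell import get_obs, camera, hand_in, tip_reach
from scipy.spatial.transform import Rotation as Ro
def cloud(c):
    z=c["range_z"]; v,u=np.mgrid[:z.shape[0],:z.shape[1]]
    P=np.stack([(u-c["cx"])/c["fx"]*z,(v-c["cy"])/c["fy"]*z,z],-1)
    return (P-c["t"])@c["R"]   # R^T (P-t)
E
python3 - <<'E'
from h import *
o=get_obs(); print(o, tip_reach)
for n in("scene","side"):
    c=camera(n); cv2.imwrite(f"pics/{n}0.png",c["color"][:,:,::-1]); np.savez(f"{n}0.npz",**c)
    print(n,c["fx"],c["fy"],c["cx"],c["cy"],-c["R"].T@c["t"])
E
```

```text
{'clock': 0.0, 'joint_pos': array([ 1.17838496,  0.33286789, -0.06470534,  1.46092334,  0.02159363,
        1.34984695, -0.08850129]), 'joint_velocities': array([-0.00077668, -0.00045275,  0.00145454, -0.00027732,  0.00016901,
        0.00105564,  0.00162028]), 'tau': array([-1.01883626e-03, -6.25449228e+01,  4.81668301e-02, -3.91611850e+01,
        1.60111045e-02,  9.85017599e-03,  1.46341392e-05]), 'position': array([ 0.22578094, -0.58243386,  0.24152698]), 'ee_rot': array([ 9.82951260e-01,  1.83865072e-01, -1.49638096e-04, -6.58380974e-04]), 'ft_force': array([ 0.3980237 ,  0.059941  , -0.16570911]), 'torque': array([0.00143819, 0.00731157, 0.02558591]), 'grasp_force': 0.0, 'grip_width': 0.9993190149370583} 0.011
scene 384.87033309195306 384.87033309195306 276.7534873714061 208.20422793878978 [ 1.25514169 -0.5480083   0.73684425]
side 398.994527253269 398.994527253269 284.308407838986 206.66145915890775 [-0.04404588  0.58920276  1.00179576]
```

View pics/scene0.png

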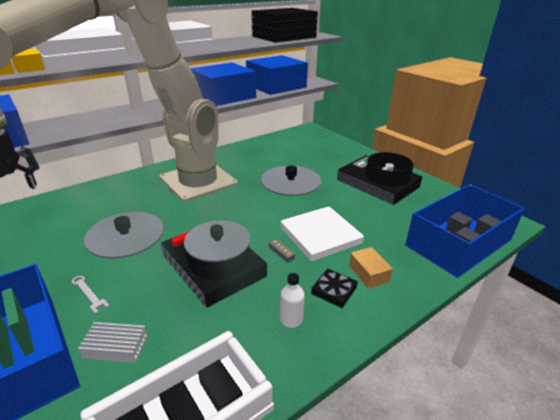

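View pics/side0.png

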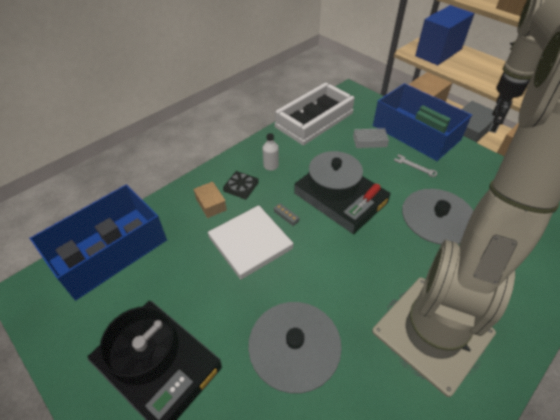

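The scene view shows three lid-like things. L1 is on the unit's well (scene 218,240; side 336,168), L2 on the bench at scene (124,232) / side (440,215), and L3 on the bench at scene (291,178) / side (295,345). L1 fits because it sits on the well, and I'll check by size that it is the smallest. The pad is at scene (322,232), side (250,240).

```bash
python3 - <<'E'
from h import *
D={n:dict(np.load(f"{n}0.npz")) for n in("scene","side")}
W={n:cloud(D[n]) for n in D}
def circ(P):
    A=np.c_[2*P[:,:2],np.ones(len(P))];s=np.linalg.lstsq(A,(P[:,:2]**2).sum(1),rcond=None)[0]
    return s[:2],np.sqrt(s[2]+s[:2]@s[:2])
seeds={"scene":dict(L1=(200,240),L2=(100,235),L3=(275,182),pad=(322,232)),"side":dict(L1=(318,172),L2=(420,212),L3=(270,355),pad=(250,240))}
for n in D:
  img=D[n]["color"]
  for k,(u,v) in seeds[n].items():
    w=W[n]; z0=w[v,u,2]; 
    m=((abs(w[...,2]-z0)<.006)&(D[n]["range_z"]>0)).astype(np.uint8)
    m&=(np.linalg.norm(w[...,:2]-w[v,u,:2],axis=-1)<.3).astype(np.uint8)
    if k=="pad": m&=(img.min(-1)>130).astype(np.uint8)
    _,lab=cv2.connectedComponents(m); mm=(lab==lab[v,u]).astype(np.uint8)
    cs=max(cv2.findContours(mm,cv2.RETR_EXTERNAL,cv2.CHAIN_APPROX_NONE)[0],key=len)[:,0]
    P=w[cs[:,1],cs[:,0]]
    if k=="pad":
        r=cv2.minAreaRect((P[:,:2]*1000).astype(np.float32)); print(n,k,r,z0)
    else:
        c,r=circ(P); c2,r2=cv2.minEnclosingCircle((P[:,:2]*1000).astype(np.float32)); print(n,k,"z",z0.round(4),c.round(4),r.round(4),np.round(c2),round(r2,1),len(P))
# knob top of L1 & tall things
for n in D:
  w=W[n]; c=np.array([.6,-.2])
  for k,(u,v) in seeds[n].items():
    if k!="L1":continue
    m=(np.linalg.norm(w[...,:2]-w[v,u,:2],axis=-1)<.13)&(w[...,2]>.138)&(w[...,2]<.165)
    P=w[m];print(n,"knob",len(P),P.min(0),P.max(0)); T=P[P[:,2]>.149]; print(len(T),T.mean(0))
    m=(np.linalg.norm(w[...,:2]-w[v,u,:2],axis=-1)<.3)&(abs(w[...,2]-.05)<.006)
    P=w[m];r=cv2.minAreaRect((P[:,:2]*1000).astype(np.float32)); print("case",r)
a=cv2.resize(D["scene"]["color"][150:310,60:380],None,fx=2.4,fy=2.4,interpolation=cv2.INTER_CUBIC)
cv2.imwrite("pics/crop1.png",a[:,:,::-1])
E
```

```text
scene L1 z 0.1144 [ 0.5173 -0.1906] 0.085 [ 517. -189.] 88.5 155
scene L2 z 0.0182 [ 0.2043 -0.3514] 0.1155 [ 203. -351.] 120.9 184
scene L3 z 0.0191 [0.235 0.282] 0.1064 [232. 283.] 120.2 156
scene pad ((556.0413818359375, 149.96131896972656), (190.60475158691406, 193.84913635253906), 81.20545196533203) 0.030866315617031997
side L1 z 0.1167 [ 0.514  -0.1876] 0.0852 [ 514. -189.] 88.4 131
side L2 z 0.0178 [ 0.2086 -0.3482] 0.1113 [ 203. -349.] 119.7 183
side L3 z 0.018 [0.2269 0.2874] 0.1156 [227. 287.] 117.6 260
side pad ((551.1324462890625, 153.18368530273438), (190.91839599609375, 192.1142578125), 81.62364196777344) 0.031432344251959954
scene knob 124 [ 0.49991817 -0.20701412  0.13804724] [ 0.53390258 -0.17302683  0.15330511]
75 [ 0.51777945 -0.19095519  0.15088101]
case ((498.48553466796875, -216.67843627929688), (578.9883422851562, 239.69369506835938), 3.9068336486816406)
side knob 91 [ 0.49717703 -0.20395031  0.13835178] [ 0.53125522 -0.16896196  0.15593967]
60 [ 0.51397626 -0.1867828   0.1519082 ]
case ((569.5880126953125, -202.76486206054688), (229.68174743652344, 456.2896423339844), 85.22032165527344)
```

View pics/crop1.png

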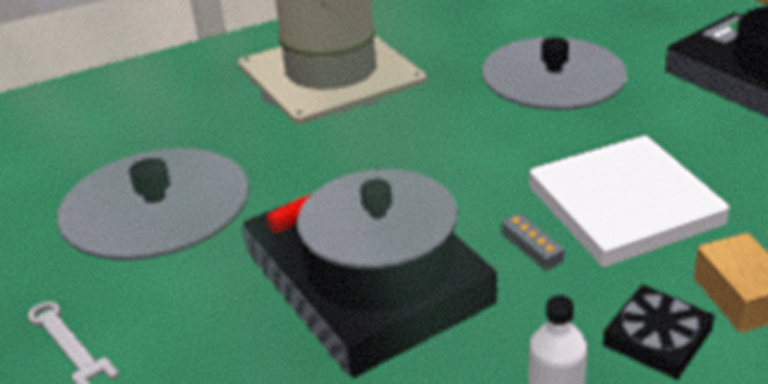

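The crop shows L1 seated on the black collar with the red screwdriver handle beside it. Its measured radius is 85–88 mm against about 118 mm for L2 and L3, so L1 is the lid. Lid centre is about (0.516, -0.189), pad centre about (0.5535, 0.1515).

The rows are not in the units I measure in: turns go in shares of 2 rad. I convert before sending: 0.37 rad / 2 = 0.185.

Request:
move_arm --plan '[{"delta_pos":[0.4125,-0.2625,0],"turn":[0,0,0.185],"fingers":0},{"delta_pos":[0.4125,-0.2625,0],"turn":[0,0,0.185],"fingers":0},{"delta_pos":[0.4125,-0.2625,0],"turn":[0,0,0.185],"fingers":0},{"delta_pos":[0.4125,-0.2625,0],"turn":[0,0,0.185],"fingers":0},{"delta_pos":[0.4125,-0.2625,0],"turn":[0,0,0.185],"fingers":0},{"delta_pos":[0.4125,-0.2625,0],"turn":[0,0,0.185],"fingers":0},{"delta_pos":[0.4125,-0.2625,0],"turn":[0,0,0.185],"fingers":0},{"delta_pos":[0.4125,-0.2625,0],"turn":[0,0,0.185],"fingers":0},{"delta_pos":[0.4125,-0.2625,0],"turn":[0,0,0.185],"fingers":0},{"delta_pos":[0.4125,-0.2625,0],"turn":[0,0,0.185],"fingers":0},{"delta_pos":[0.4125,-0.2625,0],"turn":[0,0,0.185],"fingers":0},{"delta_pos":[0.4125,-0.2625,0],"turn":[0,0,0.185],"fingers":0}]'

```text
clock: 1.6
position: [0.5151, -0.19, 0.2423]
ee_rot: [1.0, -0.001, -0.0, 0.0]
ft_force: [0.6, 0.2, 0.7]
grip_width: 0.999
grasp_force: 0.0
```

Request:
move_arm --plan '[{"delta_pos":[0.001,-0.001,0.05],"turn":[0,0,0],"fingers":0},{"delta_pos":[0.001,-0.001,0.085],"turn":[0,0,0],"fingers":0},{"delta_pos":[0.001,-0.001,0.1],"turn":[0,0,0],"fingers":0},{"delta_pos":[0.001,-0.001,0.108],"turn":[0,0,0],"fingers":0},{"delta_pos":[0.001,-0.001,0.108],"turn":[0,0,0],"fingers":0.3},{"delta_pos":[0.001,-0.001,0.108],"turn":[0,0,0],"fingers":0.5},{"delta_pos":[0.001,-0.001,0.108],"turn":[0,0,0],"fingers":1},{"delta_pos":[0.001,-0.001,0.108],"turn":[0,0,0],"fingers":1},{"delta_pos":[0.001,-0.001,0.108],"turn":[0,0,0],"fingers":1},{"delta_pos":[0.001,-0.001,0.108],"turn":[0,0,0],"fingers":1},{"delta_pos":[0.001,-0.001,0.108],"turn":[0,0,0],"fingers":1}]' --force 50

```text
clock: 2.98
position: [0.5173, -0.1881, 0.1355]
ee_rot: [1.0, -0.0, 0.001, 0.0]
ft_force: [-0.6, -0.5, 6.6]
grip_width: 0.379
grasp_force: 49.4
```

Request:
move_arm --plan '[{"delta_pos":[0,0,-0.006],"turn":[0,0,0],"fingers":1},{"delta_pos":[0,0,-0.015],"turn":[0,0,0],"fingers":1},{"delta_pos":[0,0,-0.03],"turn":[0,0,0],"fingers":1},{"delta_pos":[0,0,-0.045],"turn":[0,0,0],"fingers":1},{"delta_pos":[0,0,-0.06],"turn":[0,0,0],"fingers":1},{"delta_pos":[0,0,-0.07],"turn":[0,0,0],"fingers":1},{"delta_pos":[0,0,-0.07],"turn":[0,0,0],"fingers":1},{"delta_pos":[0,0,-0.07],"turn":[0,0,0],"fingers":1}]'

```text
clock: 3.98
position: [0.5164, -0.1879, 0.2038]
ee_rot: [1.0, -0.0, -0.0, -0.0]
ft_force: [0.5, 0.6, -2.6]
grip_width: 0.385
grasp_force: 49.8
```

```bash
python3 - <<'E'
from h import *
o=get_obs(); print(o["position"],o["ft_force"],o["torque"],o["grip_width"])
c=camera("scene");cv2.imwrite("pics/lift.png",cv2.resize(c["color"][120:330,130:410],None,fx=2,fy=2)[:,:,::-1]); np.savez("scene1.npz",**c)
c=camera("side"); np.savez("side1.npz",**c)
E
```

```text
[ 0.51636913 -0.1878582   0.20380796] [ 0.53103986  0.61005067 -2.63798284] [ 0.03782308 -0.01623837  0.02057295] 0.38497232057971087
```

View pics/lift.png

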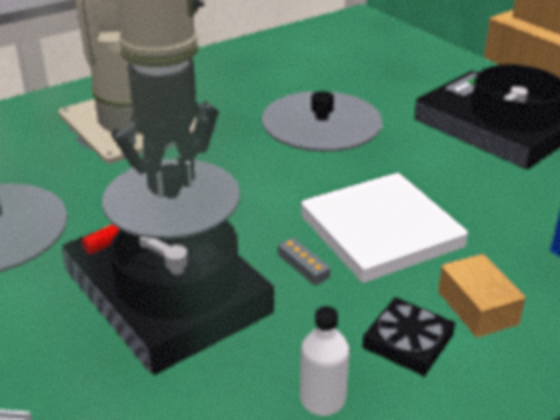

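The crop shows the lid hanging level from the gripper (172,195) above the open well, with the lever inside it (165,250). Next I carry it to the pad.

Request:
move_arm --plan '[{"delta_pos":[0.002,-0.015,0],"turn":[0,0,0],"fingers":1},{"delta_pos":[0.006,-0.05,0],"turn":[0,0,0],"fingers":1},{"delta_pos":[0.01,-0.09,0],"turn":[0,0,0],"fingers":1},{"delta_pos":[0.014,-0.13,0],"turn":[0,0,0],"fingers":1},{"delta_pos":[0.019,-0.17,0],"turn":[0,0,0],"fingers":1},{"delta_pos":[0.023,-0.21,0],"turn":[0,0,0],"fingers":1},{"delta_pos":[0.028,-0.25,0],"turn":[0,0,0],"fingers":1},{"delta_pos":[0.032,-0.29,0],"turn":[0,0,0],"fingers":1},{"delta_pos":[0.035,-0.32,0],"turn":[0,0,0],"fingers":1},{"delta_pos":[0.037,-0.339,0],"turn":[0,0,0],"fingers":1},{"delta_pos":[0.037,-0.339,0],"turn":[0,0,0],"fingers":1},{"delta_pos":[0.037,-0.339,0],"turn":[0,0,0],"fingers":1}]'

```text
clock: 5.58
position: [0.5538, 0.1499, 0.2041]
ee_rot: [1.0, -0.001, -0.0, 0.0]
ft_force: [0.1, -0.3, -3.0]
grip_width: 0.38
grasp_force: 50.1
```

```bash
python3 - <<'E'
from h import *
for n in("scene","side"):
    c=dict(np.load(f"{n}1.npz")); w=cloud(c); im=c["color"]
    hs=cv2.cvtColor(im,cv2.COLOR_RGB2HSV)
    d=np.linalg.norm(w[...,:2]-[.516,-.189],axis=-1)
    for lo,hi,R in((.165,.19,.095),(.076,.1,.072)):
        m=(d<R)&(w[...,2]>lo)&(w[...,2]<hi)&(c["range_z"]>0)
        P=w[m]; print(n,lo,len(P),P.mean(0).round(4),P.min(0).round(3),P.max(0).round(3))
        if lo>.1:print(" plane",np.linalg.lstsq(np.c_[P[:,:2]-P[:,:2].mean(0),np.ones(len(P))],P[:,2],rcond=None)[0])
        else:
            b=hs[...,2][m]>90
            Q=P[b]; print(" bright",len(Q),Q.mean(0).round(4) if len(Q) else "")
            # unit rim
    m=(d<.095)&(w[...,2]>.104)&(w[...,2]<.114); P=w[m]
    print(n,"rim",len(P),P.min(0).round(3) if len(P) else"",P.max(0).round(3) if len(P) else"")
E
```

```text
scene 0.165 1786 [ 0.5323 -0.1976  0.183 ] [ 0.431 -0.275  0.176] [ 0.603 -0.103  0.19 ]
 plane [-0.00672628  0.00089641  0.18296636]
scene 0.076 188 [ 0.5063 -0.199   0.0886] [ 0.46  -0.217  0.076] [ 0.534 -0.178  0.095]
 bright 170 [ 0.5083 -0.198   0.0893]
scene rim 279 [ 0.449 -0.276  0.104] [ 0.601 -0.109  0.113]
side 0.165 1361 [ 0.5018 -0.1755  0.1845] [ 0.427 -0.275  0.175] [ 0.599 -0.101  0.19 ]
 plane [-0.00040111  0.00043085  0.18451618]
side 0.076 136 [ 0.4898 -0.1926  0.0903] [ 0.453 -0.213  0.077] [ 0.527 -0.174  0.099]
 bright 125 [ 0.49   -0.1928  0.0911]
side rim 185 [ 0.431 -0.256  0.104] [ 0.591 -0.106  0.114]
```

Request:
move_arm --plan '[{"delta_pos":[0,-0.001,0.015],"turn":[0,0,0],"fingers":1},{"delta_pos":[0,-0.001,0.045],"turn":[0,0,0],"fingers":1},{"delta_pos":[0,-0.001,0.075],"turn":[0,0,0],"fingers":1},{"delta_pos":[0,-0.001,0.1],"turn":[0,0,0],"fingers":1},{"delta_pos":[0,-0.001,0.118],"turn":[0,0,0],"fingers":1},{"delta_pos":[0,-0.001,0.127],"turn":[0,0,0],"fingers":1},{"delta_pos":[0,-0.001,0.131],"turn":[0,0,0],"fingers":1},{"delta_pos":[0,-0.001,0.134],"turn":[0,0,0],"fingers":1},{"delta_pos":[0,-0.001,0.136],"turn":[0,0,0],"fingers":1},{"delta_pos":[0,-0.001,0.138],"turn":[0,0,0],"fingers":1},{"delta_pos":[0,-0.001,0.139],"turn":[0,0,0],"fingers":1},{"delta_pos":[0,-0.001,0.139],"turn":[0,0,0],"fingers":1}]'

```text
clock: 7.08
position: [0.5537, 0.1521, 0.0653]
ee_rot: [1.0, -0.0, 0.0, 0.0]
ft_force: [-0.2, -0.7, -2.3]
grip_width: 0.381
grasp_force: 50.1
```

Request:
move_arm --plan '[{"delta_pos":[0,0,0.001],"turn":[0,0,0],"fingers":1},{"delta_pos":[0,0,0.002],"turn":[0,0,0],"fingers":1},{"delta_pos":[0,0,0.002],"turn":[0,0,0],"fingers":1},{"delta_pos":[0,0,0.002],"turn":[0,0,0],"fingers":1}]'

```text
clock: 7.58
position: [0.5538, 0.1521, 0.0636]
ee_rot: [1.0, -0.0, 0.0, 0.0]
ft_force: [-2.1, -0.1, 3.3]
grip_width: 0.379
grasp_force: 50.6
```

Contact felt, so I release and rise.

Request:
move_arm --plan '[{"delta_pos":[0,0,0],"turn":[0,0,0],"fingers":0.55},{"delta_pos":[0,0,0],"turn":[0,0,0],"fingers":0.4},{"delta_pos":[0,0,0],"turn":[0,0,0],"fingers":0.2},{"delta_pos":[0,0,0],"turn":[0,0,0],"fingers":0},{"delta_pos":[0,0,0],"turn":[0,0,0],"fingers":0},{"delta_pos":[0,0,0],"turn":[0,0,0],"fingers":0},{"delta_pos":[0,0,-0.015],"turn":[0,0,0],"fingers":0},{"delta_pos":[0,0,-0.05],"turn":[0,0,0],"fingers":0},{"delta_pos":[0,0,-0.1],"turn":[0,0,0],"fingers":0},{"delta_pos":[0,0,-0.15],"turn":[0,0,0],"fingers":0},{"delta_pos":[0,0,-0.15],"turn":[0,0,0],"fingers":1},{"delta_pos":[0,0,-0.15],"turn":[0,0,0],"fingers":1}]'

```text
clock: 9.07
position: [0.5536, 0.1521, 0.2137]
ee_rot: [1.0, -0.0, 0.0, 0.0]
ft_force: [0.4, -0.8, -0.5]
grip_width: 0.603
grasp_force: 0.0
```

```bash
python3 - <<'E'
from h import *
ims=[]
for n in("scene","side"):
    c=camera(n); np.savez(f"{n}2.npz",**c); w=cloud(c); im=c["color"]
    d=np.linalg.norm(w[...,:2]-[.5535,.1515],axis=-1)
    m=(d<.12)&(w[...,2]>.039)&(w[...,2]<.05); P=w[m]
    print(n,"lid",len(P),((P.min(0)+P.max(0))/2).round(4),np.ptp(P,axis=0).round(3),np.linalg.lstsq(np.c_[P[:,:2]-P[:,:2].mean(0),np.ones(len(P))],P[:,2],rcond=None)[0].round(4))
    d=np.linalg.norm(w[...,:2]-[.516,-.189],axis=-1)
    hs=cv2.cvtColor(im,cv2.COLOR_RGB2HSV)
    m=(d<.076)&(w[...,2]>.074)&(w[...,2]<.102)&(hs[...,2]>90)
    P=w[m]; print("lever px",len(P),P.mean(0).round(4))
    m2=(d<.1)&(w[...,2]>.106)&(w[...,2]<.114); Q=w[m2]
    print("rim",((Q.min(0)+Q.max(0))/2).round(4),np.ptp(Q,axis=0).round(3))
    q=P[:,:2]-P[:,:2].mean(0); v=np.linalg.svd(q,full_matrices=False)[2][0]; s=q@v
    print("axis",v.round(3),"ends",(P[:,:2].mean(0)+s.min()*v).round(4),(P[:,:2].mean(0)+s.max()*v).round(4))
    ys,xs=np.where(m); y,x=int(ys.mean()),int(xs.mean())
    ims.append(cv2.resize(im[y-45:y+45,x-60:x+60],(400,300),interpolation=cv2.INTER_CUBIC)); print(n,"crop origin",x-60,y-45)
cv2.imwrite("pics/lever.png",np.hstack(ims)[:,:,::-1])
E
```

```text
scene lid 1310 [0.554  0.1513 0.0444] [0.173 0.176 0.011] [ 0.0007 -0.0007  0.0423]
lever px 192 [ 0.504  -0.1986  0.0892]
rim [ 0.5173 -0.191   0.1087] [0.167 0.168 0.005]
axis [0.972 0.235] ends [ 0.4458 -0.2127] [ 0.5326 -0.1917]
scene crop origin 152 200
side lid 1967 [0.5514 0.153  0.0445] [0.173 0.172 0.011] [ 0.0023 -0.0002  0.0446]
lever px 150 [ 0.4942 -0.1929  0.0911]
rim [ 0.5156 -0.1904  0.1099] [0.169 0.17  0.008]
axis [-0.954 -0.299] ends [ 0.5267 -0.1827] [ 0.4531 -0.2057]
side crop origin 280 131
```

View pics/lever.png

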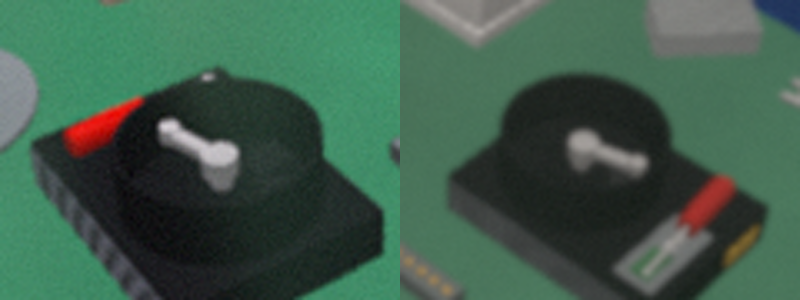

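Both views show the lid flat on the pad, centre about (0.553, 0.152). The left crop (scene view) has the hub at (218,155) and the lever tip at (168,128). The right crop (side view) has the hub at (583,143) and the tip at (640,160). So the hub is near (0.5165, -0.1905) and the arm points towards -x, about 15° into -y. I'll try from the +y side first.

Request:
move_arm --plan '[{"delta_pos":[-0.01,0.05,0],"turn":[0,0,0],"fingers":1},{"delta_pos":[-0.03,0.11,0],"turn":[0,0,0],"fingers":1},{"delta_pos":[-0.045,0.17,0],"turn":[0,0,0],"fingers":1},{"delta_pos":[-0.06,0.23,0],"turn":[0,0,0],"fingers":1},{"delta_pos":[-0.075,0.28,0],"turn":[0,0,0],"fingers":1},{"delta_pos":[-0.085,0.326,0],"turn":[0,0,0],"fingers":1},{"delta_pos":[-0.085,0.326,0],"turn":[0,0,0],"fingers":1},{"delta_pos":[-0.085,0.326,0.05],"turn":[0,0,0],"fingers":1},{"delta_pos":[-0.085,0.326,0.08],"turn":[0,0,0],"fingers":1},{"delta_pos":[-0.085,0.326,0.08],"turn":[0,0,0],"fingers":1}]'

```text
clock: 10.42
position: [0.4671, -0.1723, 0.1309]
ee_rot: [1.0, 0.001, -0.002, -0.001]
ft_force: [-0.0, -0.3, 0.5]
grip_width: -0.0
grasp_force: 0.0
```

```bash
python3 - <<'E'
from h import *
o=get_obs(); print(o["joint_pos"].round(2),o["ft_force"].round(1))
c=camera("scene"); cv2.imwrite("pics/pre.png",cv2.resize(c["color"][170:290,140:300],(800,600),interpolation=cv2.INTER_CUBIC)[:,:,::-1])
E
```

```text
[ 0.6   0.18 -0.36  1.91  0.07  1.08 -1.36] [-0.  -0.3  0.5]
```

View pics/pre.png

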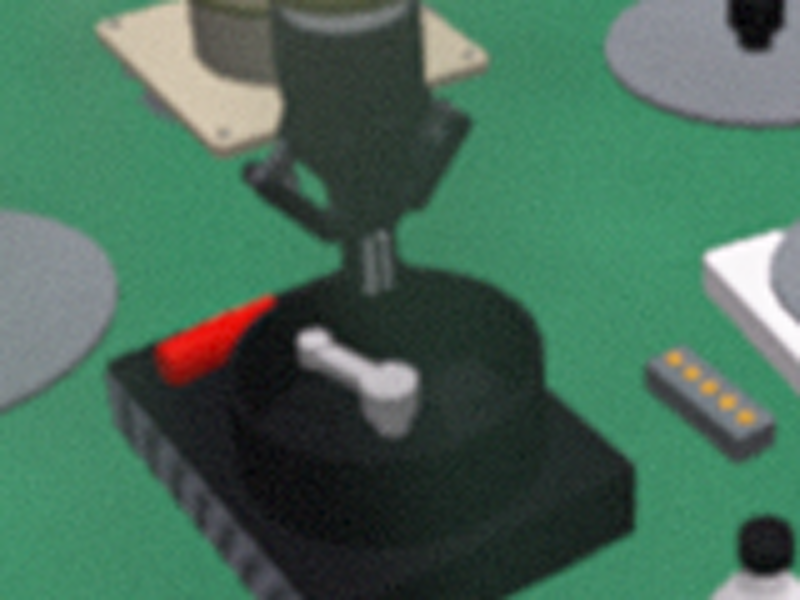

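The crop shows the closed fingertips (375,265) just above the well, on the +y side of the lever arm (tip 313,345; hub 390,385). Now descend beside the arm.

Request:
move_arm --plan '[{"delta_pos":[0.002,0,0.02],"turn":[0,0,0],"fingers":1},{"delta_pos":[0.002,0,0.035],"turn":[0,0,0],"fingers":1},{"delta_pos":[0.002,0,0.044],"turn":[0,0,0],"fingers":1},{"delta_pos":[0.002,0,0.044],"turn":[0,0,0],"fingers":1}]'

```text
clock: 10.98
position: [0.4705, -0.1738, 0.0892]
ee_rot: [1.0, -0.0, -0.0, -0.0]
ft_force: [-0.5, -0.6, -0.6]
grip_width: -0.004
grasp_force: 0.0
```

Request:
move_arm --plan '[{"delta_pos":[0,0.003,0],"turn":[0,0,0],"fingers":1},{"delta_pos":[0,0.005,0],"turn":[0,0,0],"fingers":1},{"delta_pos":[0,0.005,0],"turn":[0,0,0],"fingers":1}]'

```text
clock: 11.35
position: [0.4708, -0.1793, 0.0896]
ee_rot: [1.0, -0.0, 0.0, 0.0]
ft_force: [-0.6, -0.0, 0.2]
grip_width: 0.002
grasp_force: 0.0
```

Request:
move_arm --plan '[{"delta_pos":[0,0.002,0],"turn":[0,0,0],"fingers":1},{"delta_pos":[0,0.004,0],"turn":[0,0,0],"fingers":1},{"delta_pos":[0,0.004,0],"turn":[0,0,0],"fingers":1}]'

```text
clock: 11.72
position: [0.4708, -0.1826, 0.0893]
ee_rot: [1.0, 0.0, 0.0, -0.0]
ft_force: [0.1, 2.0, 1.1]
grip_width: -0.0
grasp_force: 0.9
```

Request:
move_arm --plan '[{"delta_pos":[0,0.001,0.003],"turn":[0,0,0],"fingers":1},{"delta_pos":[0,0.003,0.003],"turn":[0,0,0],"fingers":1},{"delta_pos":[0,0.003,0.003],"turn":[0,0,0],"fingers":1}]'

```text
clock: 12.1
position: [0.4706, -0.186, 0.0861]
ee_rot: [1.0, -0.0, -0.0, -0.0]
ft_force: [0.2, 1.0, -0.0]
grip_width: 0.003
grasp_force: 0.9
```

Request:
move_arm --plan '[{"delta_pos":[0,0.003,0],"turn":[0,0,0],"fingers":1},{"delta_pos":[0,0.006,0],"turn":[0,0,0],"fingers":1},{"delta_pos":[0,0.006,0],"turn":[0,0,0],"fingers":1}]'

```text
clock: 12.48
position: [0.4705, -0.1924, 0.0863]
ee_rot: [1.0, -0.0, -0.0, 0.0]
ft_force: [0.6, 1.5, -0.9]
grip_width: 0.002
grasp_force: 0.6
```

The lever gives this way (anticlockwise) at a steady 1–2 N. Sweep on along the arc.

Request:
move_arm --plan '[{"delta_pos":[0,0.005,0],"turn":[0,0,0],"fingers":1},{"delta_pos":[0,0.01,0],"turn":[0,0,0],"fingers":1},{"delta_pos":[0.001,0.015,0],"turn":[0,0,0],"fingers":1},{"delta_pos":[0.003,0.02,0],"turn":[0,0,0],"fingers":1},{"delta_pos":[0.006,0.025,0],"turn":[0,0,0],"fingers":1},{"delta_pos":[0.011,0.03,0],"turn":[0,0,0],"fingers":1},{"delta_pos":[0.011,0.03,0],"turn":[0,0,0],"fingers":1}]'

```text
clock: 13.35
position: [0.4821, -0.2227, 0.0863]
ee_rot: [1.0, -0.0, 0.0, 0.0]
ft_force: [-0.0, -0.0, 0.4]
grip_width: -0.004
grasp_force: 0.0
```

Request:
move_arm --plan '[{"delta_pos":[0.004,0.003,0],"turn":[0,0,0],"fingers":1},{"delta_pos":[0.008,0.006,0],"turn":[0,0,0],"fingers":1},{"delta_pos":[0.013,0.008,0],"turn":[0,0,0],"fingers":1},{"delta_pos":[0.017,0.01,0],"turn":[0,0,0],"fingers":1},{"delta_pos":[0.017,0.01,0],"turn":[0,0,0],"fingers":1}]'

```text
clock: 13.98
position: [0.4992, -0.2323, 0.0864]
ee_rot: [1.0, -0.0, 0.0, 0.0]
ft_force: [-0.3, -0.5, 0.6]
grip_width: 0.002
grasp_force: 0.2
```

```bash
cat > lev.py <<'E'
from h import *
o=get_obs(); print(o["position"].round(4),o["ft_force"].round(1))
h0=np.array([.5165,-.1905])
for n in("scene","side"):
    c=camera(n); w=cloud(c); hs=cv2.cvtColor(c["color"],cv2.COLOR_RGB2HSV)
    d=np.linalg.norm(w[...,:2]-h0,axis=-1)
    m=(d<.07)&(w[...,2]>.074)&(w[...,2]<.1)&(hs[...,2]>100)
    P=w[m][:,:2]-h0; F=P[(np.linalg.norm(P,axis=1)>.025)]
    if len(F): print(n,len(P),len(F),"angle",np.degrees(np.arctan2(*F.mean(0)[::-1]))%360)
E
python3 lev.py
```

```text
[ 0.4992 -0.2323  0.0864] [-0.3 -0.5  0.6]
scene 206 88 angle 275.6575301804745
side 81 11 angle 271.5829588705326
```

Request:
move_arm --plan '[{"delta_pos":[0.003,0.002,0],"turn":[0,0,0],"fingers":1},{"delta_pos":[0.005,0.003,0],"turn":[0,0,0],"fingers":1},{"delta_pos":[0.005,0.003,0],"turn":[0,0,0],"fingers":1}]'

```text
clock: 14.45
position: [0.5038, -0.2351, 0.0863]
ee_rot: [1.0, -0.0, 0.0, 0.0]
ft_force: [-3.0, 0.2, -0.5]
grip_width: -0.002
grasp_force: 0.9
```

Request:
move_arm --plan '[{"delta_pos":[0.002,0.001,0],"turn":[0,0,0],"fingers":1},{"delta_pos":[0.003,0.001,0],"turn":[0,0,0],"fingers":1},{"delta_pos":[0.003,0.001,0],"turn":[0,0,0],"fingers":1}]'

```text
clock: 14.82
position: [0.5067, -0.236, 0.0863]
ee_rot: [1.0, -0.0, 0.0, 0.0]
ft_force: [-1.7, 1.3, 0.2]
grip_width: -0.003
grasp_force: 0.9
```

```bash
python3 lev.py
```

```text
[ 0.5067 -0.236   0.0863] [-1.7  1.3  0.2]
scene 192 81 angle 285.5881495580618
side 83 14 angle 281.17077354236505
```

Request:
move_arm --plan '[{"delta_pos":[0.002,0,0],"turn":[0,0,0],"fingers":1},{"delta_pos":[0.003,0,0],"turn":[0,0,0],"fingers":1},{"delta_pos":[0.003,0,0],"turn":[0,0,0],"fingers":1}]'

```text
clock: 15.3
position: [0.5086, -0.2359, 0.0861]
ee_rot: [1.0, -0.0, -0.001, -0.0]
ft_force: [-8.0, 1.5, 3.7]
grip_width: 0.001
grasp_force: 3.6
```

Request:
move_arm --plan '[{"delta_pos":[0.001,0,0],"turn":[0,0,0],"fingers":1},{"delta_pos":[0.002,0,0],"turn":[0,0,0],"fingers":1},{"delta_pos":[0.002,0,0],"turn":[0,0,0],"fingers":1}]'

```text
clock: 15.68
position: [0.509, -0.2361, 0.0858]
ee_rot: [1.0, -0.0, -0.003, -0.0]
ft_force: [-15.6, 2.1, 7.8]
grip_width: 0.004
grasp_force: 6.9
```

Hard stop reached: the force rises while the arm stays put. I back off and lift out.

Request:
move_arm --plan '[{"delta_pos":[-0.006,0,0],"turn":[0,0,0],"fingers":1},{"delta_pos":[-0.012,-0.005,0],"turn":[0,0,0],"fingers":1},{"delta_pos":[-0.012,-0.005,0],"turn":[0,0,0],"fingers":1},{"delta_pos":[-0.012,-0.005,-0.03],"turn":[0,0,0],"fingers":1},{"delta_pos":[-0.012,-0.005,-0.08],"turn":[0,0,0],"fingers":1},{"delta_pos":[-0.012,-0.005,-0.14],"turn":[0,0,0],"fingers":1},{"delta_pos":[-0.1,-0.005,-0.17],"turn":[0,0,0],"fingers":1},{"delta_pos":[-0.1,-0.005,-0.17],"turn":[0,0,0],"fingers":1},{"delta_pos":[-0.1,-0.005,-0.17],"turn":[0,0,0],"fingers":1}]'

```text
clock: 16.8
position: [0.4109, -0.2316, 0.2578]
ee_rot: [1.0, -0.001, 0.001, 0.001]
ft_force: [0.8, 0.8, -1.7]
grip_width: -0.002
grasp_force: 0.0
```

```bash
python3 lev.py; python3 - <<'E'
from h import *
c=camera("scene"); cv2.imwrite("pics/end.png",cv2.resize(c["color"][130:330,60:420],(800,444),interpolation=cv2.INTER_CUBIC)[:,:,::-1])
E
```

```text
[ 0.4109 -0.2316  0.2578] [ 0.8  0.8 -1.7]
scene 184 69 angle 289.6536450855304
side 106 37 angle 284.79675193827563
```

View pics/end.png

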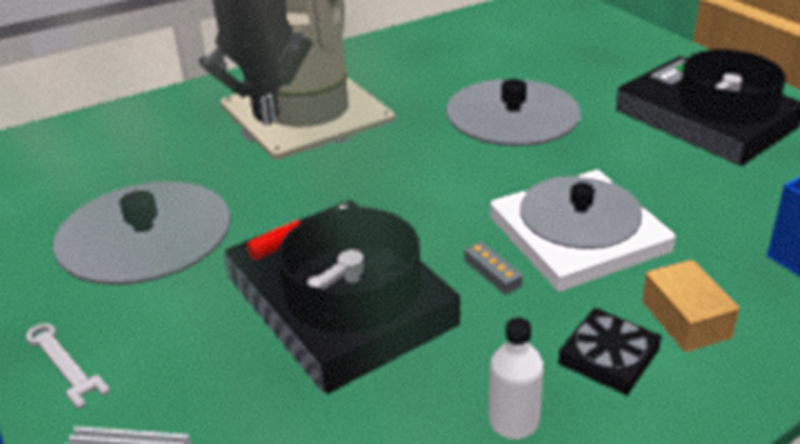

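The lid (580,210) lies flat in the middle of the pad. The lever (315,278 to 350,262) is turned about 90°, the bystanders are in place and the arm is clear.

```bash
python3 -c "from workcell import hand_in; print(hand_in())"
```

```text
the job is handed in; nothing more can be done
None
```

The lid is on the middle of the foam pad, knob up, and the unit's lever is swung anticlockwise about 90° to its other hard stop; the job is handed in, though the hand-in call returned no verdict.

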